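Set the bearing preload with the thumbscrew

TASK

Set the preload on the blue bearing block: turn its brass thumbscrew clockwise (seen from above) until you feel it seat, then back it off a quarter turn. Finish while still gripping the thumbscrew so that it cannot creep: do not let go of it at the end. Leave the nut, collet and hole saw round the block where they stand.

Things in the scene. Friction and masses are not known exactly. Their poses are not given: they have to be found in the camera images.
- bearing_block: Blue bearing block fixed to the bench on a dark base plate 100x110x12 mm; origin at the centre of its underside, z up. Housing 62x66 mm (x, y), top 72 mm up, bearing in its front (-x). On it an aluminium dial plate 60 mm across (long ticks every quarter turn) and a fixed hex lock nut 31 mm across, top 84 mm up. The thumbscrew stands on the z axis. A solid drill press stands left (+y) behind it.
- wing_grip (a point): Centre of the thumbscrew's brass wing, where to grip, on the screw's axis 112 mm above the bench. The wing is an upright blade 46 mm long (x, red dot on top of the +x end), 9 mm thick (y), 26 mm high (z, up). Its two lobes are rounded. Below it, 99 down to 84 mm up, is only the 9 mm shank, down to the lock nut. It turns with the screw and stays at the same height.
- thumbscrew (a joint): Thumbscrew angle, rad; grows clockwise seen from above (tightening). Zero is an arbitrary mark. The seat must be felt for; it lies 0.9 to 2.2 rad clockwise from the start. Turning takes about 0.06 N m of friction plus 0.02 N m per rad/s; it stays where it is left. At the seat it stops dead: 0.3 N m is plain proof.
- nut: Loose bright steel hex nut, 24x27x13 mm, lying flat near the block's left (+y) side; origin at the centre of its underside.
- collet: Loose steel spring collet on its end, 24 mm across, 31 mm high, near the block's right (-y) side; origin at the centre of its underside.
- hole_saw: Loose black hole saw, 34 mm across, 36 mm high, teeth up, in front of the block; origin at the centre of its underside.
Not all that is in view belongs to the job. Of the things like the bearing_block, leave any that is green or orange; of the rest the larger one is meant.

How it is judged:
By the outcome, as a careful person would: the job done as asked, in the order asked, and still so for the second after the job is handed in, while the arm keeps its last pose, push and grip.
It also fails if it takes over 67 s, if anything falls off the work surface, if the arm or the gripper's body presses on something with over 40 N, if the wrist force passes 120 N, or if a joint passes its speed limit or range.

ROBOT

A 6-joint arm with a two-finger parallel gripper is mounted at the origin on a cart in front of the work surface, level with it; the furniture and walls round the work are solid. World frame = base frame: x ahead of the robot, y to its left, z up, the work surface at z = 0. Lengths are in m, angles in degrees, forces in N, time in s.
With the tool pointing down it reaches from about 0.4 to 0.825 m from the base axis. Payload 7 kg.
Tool frame: the origin (TCP) lies at the centre of the arm's flange, where the gripper is bolted on; the fingertips stand 178 mm ahead of it and the grasp point (between the pads) lies 159 mm ahead of it (tip_reach is the distance from the TCP to the fingertips, in m); z points along the fingers, y is the line along which they close (so a half turn about z gives the same grasp; the last joint's range is limited). The gripper opens to 88 mm and grips with 3 to 60 N. Pads are 19 mm wide; open, the fingers measure 130 mm over their backs; the gripper's body (78 mm by 193 mm) begins 47 mm behind the grasp point.
Start: joints at [-54.941, 20.546, 0.682, 0, -70.136, -16.507], TCP at [0.215, -0.64, 0.405] pointing down, gripper open.
Joint ranges: [-176.03, 176.03], [-82.01, 121.73], [-58.28, 71.71], [-173.87, 95.51], [-174.79, -0.11], [-173.66, 173.66]. Speed limits (degrees/s): [136.94, 136.94, 172.46, 180, 180, 180].

INTERFACE

Orientations are given as [roll, pitch, yaw] about the fixed x, y, z axes, in that order (R = Rz(yaw) Ry(pitch) Rx(roll)).
In Python, from plant import * gives the robot as it stands.
- The arm moves only by the shell command python3 -m handwheel 'ROWS'. ROWS is JSON, a list of rows, each a list of 7 numbers: the opening, from -1 (shut) to 1 (fully open), then the shift along the tool's x, y, z as a fraction of full scale, then the turn, a rotation vector about the tool's x, y, z as a fraction of full scale. A call has 1 to 5 rows; each row shifts and turns the commanded pose from where the row before left it, along the tool's axes as they then stand; what a row does not reach is not made up. Full scale, the value 1, is 0.025 m for a shift and 6 degrees for a turn. A row lasts 1/8 s, in which the tool goes at most 62.5 mm and 10.7 degrees, less where a joint would pass 70% of its speed; a pose out of reach is approached as far as the arm can. A call with a number of a shift or a turn outside -1 to 1 is refused whole. A call with a gripper value outside its range is refused whole. The fingers move at their own pace and stop on an object; the grip force is fixed at half the most. Time passes only in rows, so rows that do not move let the fingers close. It gives the time, the measured TCP pose, the force, the opening and the grip force at its end, in the units of the state.
- get_obs(): the state, without advancing time (a new reading comes with each control period).
- snapshot(name): name is "scene" or "top" or "wrist"; returns a dict with "color" (420x560x3 uint8, red, green, blue), "fx", "fy", "cx", "cy" (pixels), "R" (3x3) and "t" (3): a world point X has camera coordinates R X + t; the wrist camera has in their place "tool_from_camera" (4x4, takes a point from camera to tool coordinates, whose origin is the TCP and whose axes are the flange's). Camera axes: x right, y down, z forward; pixel columns grow to the right and rows downward; lengths in m; the calibration is good to about 2 mm. The wrist camera is an equidistant fisheye: a pixel r from the principal point sees the ray r / f radians off the axis. A picture is of the moment at which its call begins: read the wrist's pose just before it. There is no depth.
- close_job(): hands the job in; it is judged then, once.
The state is a dict: "clock": time; "joint_pos": joint angles; "qvel": joint speeds; "tau": joint torques, N m; "tool_pos": TCP position; "orientation": TCP orientation; "force": force on the tool from outside, world axes, zero at the start; "moment": the same for the moment, N m; "opening": finger opening in m; "gripper_force": force on a finger pad.
Only numpy, scipy, OpenCV 4.12 (cv2) and the standard library are available. Lean on these libraries where they do the work, as an engineer would, in place of code of your own. Each camera call takes 0.05 s, during which the arm holds its last target. There are 200 camera calls.

## Working session

There is one attempt and no reset: what is moved stays moved. The work goes in short steps, Python scripts to look and compute and a shell command to move; the robot and the scene stay as the last step left them, time stands still between calls to the robot, and variables do not carry over. Pictures are saved under pics/ and viewed, at most 10 in all, crops included, and the job is handed in when it is done.

```bash
mkdir -p pics; python3 - <<'E'
from plant import *
import cv2,json
o=get_obs();print(o)
for n in("scene","top"):
    s=snapshot(n);cv2.imwrite(f"pics/{n}.png",cv2.resize(s["color"][:,:,::-1],(784,588),interpolation=cv2.INTER_CUBIC))
    json.dump({k:(v.tolist() if hasattr(v,'tolist') else v) for k,v in s.items() if k!="color"},open(f"{n}.json","w"))
E
```

```text
{'clock': 0.0, 'joint_pos': array([-5.49419896e+01,  2.05916870e+01,  6.34756853e-01, -2.09396653e-02,
       -7.01355631e+01, -1.65094389e+01]), 'qvel': array([-0.04345884, -0.01029548,  0.08281399, -0.01637387,  0.01311133,
       -0.01010669]), 'tau': array([ 1.39874439e-03, -5.82722354e+01,  2.93060035e+01,  6.99756235e+00,
        7.08594176e-03, -2.12913192e-04]), 'tool_pos': array([ 0.2146948 , -0.63974695,  0.40372449]), 'orientation': array([ 1.79905726e+02, -7.41364743e-03, -1.61458554e+02]), 'force': array([-0.51165233, -0.48959481,  0.3637122 ]), 'moment': array([ 0.06072453, -0.00760328, -0.0411788 ]), 'gripper_force': 0.0, 'opening': 0.08746415399848412}
```

View pics/scene.png

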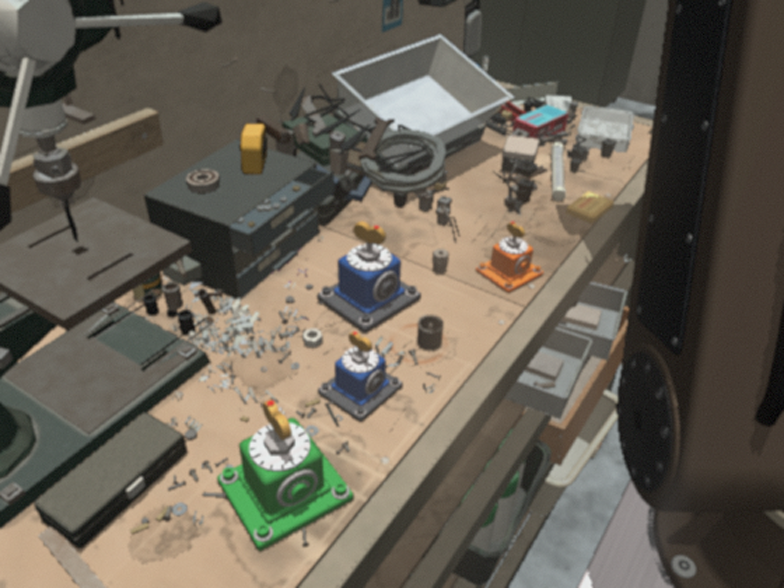

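View pics/top.png

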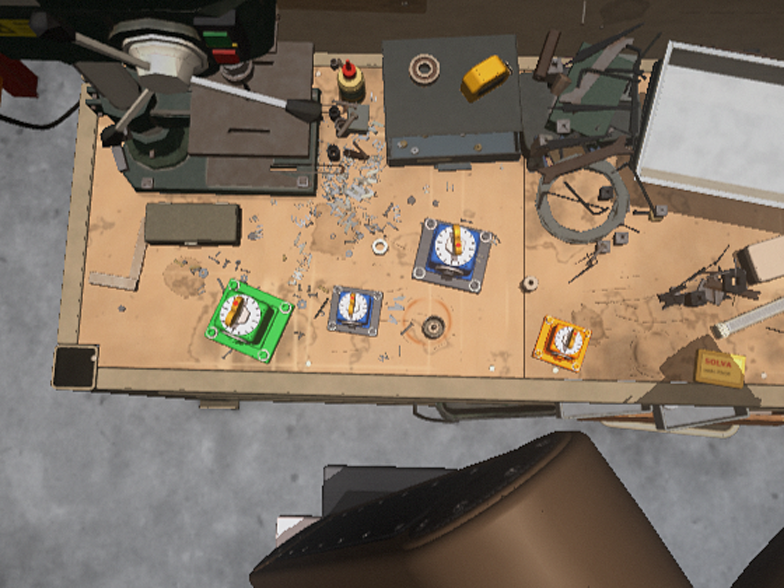

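The larger blue block is at about (454,253) in the top view. The nut is at (379,247), the collet at (529,284) and the hole saw at (433,327). I'll enlarge the block next.

```bash
cat > h.py <<'E'
import json,numpy as np
def ray(n,u,v,z):
    s=json.load(open(n+".json"));R=np.array(s["R"]);t=np.array(s["t"])
    d=R.T@np.array([(u-s["cx"])/s["fx"],(v-s["cy"])/s["fy"],1]);c=-R.T@t
    return c+d*(z-c[2])/d[2]
E
python3 - <<'E'
from plant import *
import cv2
from h import *
a=snapshot("top")["color"][145:225,285:365,::-1];b=snapshot("scene")["color"][150:240,220:310,::-1]
cv2.imwrite("pics/c.png",np.hstack([cv2.resize(a,(400,400),interpolation=2),cv2.resize(b,(400,400),interpolation=2)]))
k=1/1.4
for nm,u,v,z in [("wing",456,238,.125),("nut",379,247,.013),("collet",529,284,.031),("saw",433,327,.036),("base",454,256,.012),("bolt",429,224,.015),("bolt",486,238,.015),("bolt",473,285,.015),("bolt",418,272,.015)]:
    print(nm,ray("top",u*k,v*k,z).round(3))
E
```

```text
wing [ 0.554 -0.095  0.125]
nut [0.564 0.017 0.013]
collet [ 0.507 -0.213  0.031]
saw [ 0.437 -0.068  0.036]
base [ 0.552 -0.1    0.012]
bolt [ 0.602 -0.06   0.015]
bolt [ 0.581 -0.149  0.015]
bolt [ 0.507 -0.13   0.015]
bolt [ 0.525 -0.044  0.015]
```

View pics/c.png

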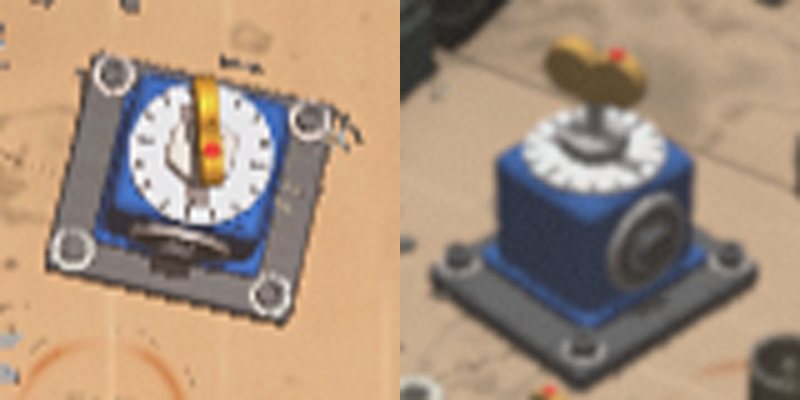

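```bash
R='' ; python3 -m handwheel '[[1,-0.99,0.81,0,0,0,0],[1,-0.99,0.81,0,0,0,0],[1,-0.99,0.81,0,0,0,0],[1,-0.99,0.81,0,0,0,0],[1,-0.99,0.81,0,0,0,0]]'
python3 -m handwheel '[[1,-0.99,0.81,0,0,0,0],[1,-0.99,0.81,0,0,0,0],[1,-0.99,0.81,0,0,0,0],[1,-0.99,0.81,0,0,0,0],[1,-0.99,0.81,0,0,0,0]]'
python3 -m handwheel '[[1,-0.99,0.81,0,0,0,0],[1,-0.99,0.81,0,0,0,0],[1,-0.99,0.81,0,0,0,0],[1,-0.99,0.81,0,0,0,0],[1,-0.99,0.81,0,0,0,0]]'
python3 -m handwheel '[[1,-0.99,0.81,0,0,0,0],[1,-0.99,0.81,0,0,0,0],[1,-0.99,0.81,0,0,0,0],[1,-0.99,0.81,0,0,0,0],[1,0,0,0,0,0,-1]]'
python3 -m handwheel '[[1,0,0,0,0,0,-1],[1,0,0,0,0,0,-1],[1,0,0,0,0,0,-1],[1,0,0,0,0,0,-1],[1,0,0,0,0,0,-1]]'
python3 - <<'E'
from plant import *
from h import *
o=get_obs();print(o["joint_pos"],o["tool_pos"],o["orientation"])
p,q=ray("top",285+205/5,145+80/5,.118),ray("top",285+213/5,145+185/5,.118);print(p,q,(p+q)/2)
for z in(.2,.3,.4):print(ray("top",320/1.4,110/1.4,z))
E
```

```text
clock: 0.82
tool_pos: [0.3002, -0.5036, 0.4045]
orientation: [180.0, -0.0, -161.5]
force: [0.8, -0.1, -0.3]
opening: 0.0876
gripper_force: 0.0
clock: 1.45
tool_pos: [0.3853, -0.3682, 0.4047]
orientation: [180.0, 0.0, -161.4]
force: [-0.1, -0.3, -0.3]
opening: 0.0875
gripper_force: 0.0
clock: 2.08
tool_pos: [0.4704, -0.2328, 0.4047]
orientation: [180.0, 0.0, -161.4]
force: [1.2, 0.6, -0.4]
opening: 0.0878
gripper_force: 0.0
clock: 2.7
tool_pos: [0.5391, -0.1239, 0.4043]
orientation: [180.0, -0.0, -155.2]
force: [-0.5, -0.8, -0.1]
opening: 0.088
gripper_force: 0.0
clock: 3.32
tool_pos: [0.538, -0.1255, 0.4045]
orientation: [180.0, -0.0, -125.2]
force: [-0.1, 0.3, 0.1]
opening: 0.0877
gripper_force: 0.0
[ 7.18103986e+00  9.04694528e+00 -1.49337488e+01 -5.99280029e-03
 -6.60330026e+01 -4.24284468e+01] [ 0.53803448 -0.12550841  0.40453628] [ 1.79986196e+02 -5.19921220e-03 -1.25249841e+02]
[ 0.57412833 -0.09610439  0.118     ] [ 0.53141968 -0.09982956  0.118     ] [ 0.552774   -0.09796697  0.118     ]
[0.70901859 0.09534693 0.2       ]
[0.66719585 0.08276781 0.3       ]
[0.6253731 0.0701887 0.4      ]
```

```bash
python3 -m handwheel '[[1,0,0,0,0,0,-1],[1,0,0,0,0,0,-1],[1,0,0,0,0,0,-1],[1,0,0,0,0,0,-1],[1,0,0,0,0,0,-1]]' >/dev/null
python3 -m handwheel '[[1,0,0,0,0,0,-1],[1,0,0,0,0,0,-1],[1,0,0,0,0,0,-1],[1,0,0,0,0,0,-1],[1,0,0,0,0,0,-1]]'>/dev/null
python3 -m handwheel '[[1,0,0,0,0,0,-1],[1,0,0,0,0,0,-1],[1,0,0,0,0,0,-1],[1,0,0,0,0,0,-1],[1,0,0,0,0,0,-1]]'>/dev/null
python3 -m handwheel '[[1,0,0,0,0,0,-1],[1,0,0,0,0,0,-1],[1,0,0,0,0,0,-1],[1,0,0,0,0,0,-1],[1,0,0,0,0,0,-1]]'>/dev/null
python3 -m handwheel '[[1,0,0,0,0,0,-1],[1,0.7,-1,0,0,0,-0.7],[1,0,0,0,0,0,0]]'
python3 - <<'E'
from plant import *
import cv2,json
o=get_obs();print(o["joint_pos"],o["tool_pos"],o["orientation"])
s=snapshot("wrist");a=s["color"][:,:,::-1]
print({k:v for k,v in s.items() if k!="color"})
json.dump({**{k:(v.tolist() if hasattr(v,'tolist') else v) for k,v in s.items() if k!="color"},"p":o["tool_pos"].tolist(),"o":o["orientation"].tolist()},open("wrist.json","w"))
cv2.imwrite("pics/w.png",cv2.resize(a,(784,588),interpolation=2))
cv2.imwrite("pics/s2.png",cv2.resize(snapshot("scene")["color"][:,:,::-1],(784,588),interpolation=2))
E
```

```text
clock: 6.2
tool_pos: [0.5561, -0.0994, 0.4044]
orientation: [-180.0, 0.0, 4.8]
force: [0.3, 1.3, -0.4]
opening: 0.0878
gripper_force: 0.0
[ 9.71186475e+00  1.02366382e+01 -1.34793900e+01 -5.72884245e-03
 -6.62900157e+01  8.51394189e+01] [ 0.55607056 -0.09940077  0.40440354] [-1.79995286e+02  6.46666449e-03  4.84898001e+00]
{'fx': 325.19226210127806, 'fy': 325.19226210127806, 'cx': 277.20540228732773, 'cy': 206.93926380465584, 'tool_from_camera': array([[ 7.55107577e-04, -9.69296984e-01, -2.45891821e-01,
         6.57041779e-02],
       [ 9.99999567e-01,  5.98142985e-04,  7.13033311e-04,
         1.22061416e-03],
       [-5.44062570e-04, -2.45892253e-01,  9.69297015e-01,
         1.91960530e-02],
       [ 0.00000000e+00,  0.00000000e+00,  0.00000000e+00,
         1.00000000e+00]])}
```

View pics/w.png

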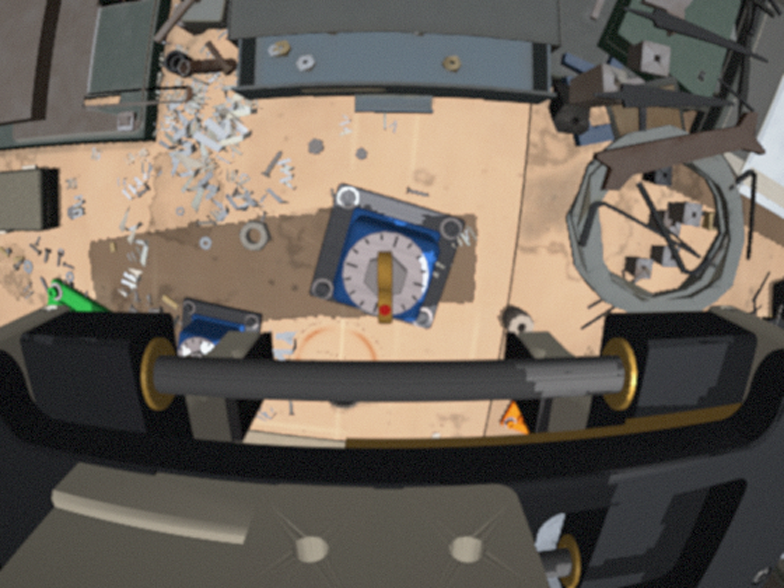

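View pics/s2.png

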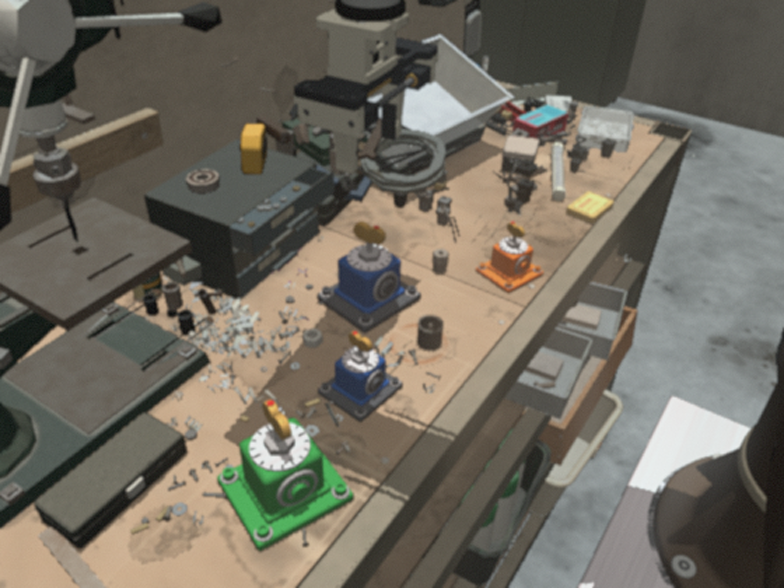

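The wrist view shows the wing from (384,251) to (385,322), with its red dot at (385,310). The blade is already in line with tool x. The dial centre is near (385,276), and the drill press is well clear of the gripper.

```bash
cat >> h.py <<'E'
from scipy.spatial.transform import Rotation as Ro
def wr(u,v,z):
    s=json.load(open("wrist.json"));T=np.array(s["tool_from_camera"]);W=Ro.from_euler("xyz",s["o"],degrees=True).as_matrix()
    a=(np.array([u,v])/1.4-[s["cx"],s["cy"]]);r=np.hypot(*a);th=r/s["fx"]
    d=np.r_[a/r*np.sin(th),np.cos(th)]
    c=np.array(s["p"])+W@T[:3,3];d=W@T[:3,:3]@d
    return c+d*(z-c[2])/d[2]
E
python3 - <<'E'
from h import *
a,b=wr(384,251,.114),wr(385,322,.114);print(a,b,(a+b)/2,np.degrees(np.arctan2(*(a-b)[1::-1])))
print(np.mean([wr(*p,.014) for p in[(348,196),(452,228),(425,316),(322,288)]],0), wr(385,276,.072))
a,b=wr(348,196,.014),wr(322,288,.014);print(np.degrees(np.arctan2(*(a-b)[1::-1])))
E
```

```text
[ 0.57685989 -0.09654634  0.114     ] [ 0.53210043 -0.10090869  0.114     ] [ 0.55448016 -0.09872752  0.114     ] 5.566578723011457
[ 0.5549065  -0.09987971  0.014     ] [ 0.55220011 -0.09896705  0.072     ]
-11.978469871152367
```

```bash
python3 -m handwheel '[[1,-0.06,0.0,0.85,0,0,0],[1,0,0,0.9,0,0,0],[1,0,0,0.9,0,0,0],[1,0,0,0.9,0,0,0],[1,0,0,0.9,0,0,0]]'
python3 -m handwheel '[[1,0,0,0.8,0,0,0],[1,0,0,0,0,0,0]]'
python3 -m handwheel '[[-1,0,0,0,0,0,0],[-1,0,0,0,0,0,0],[-1,0,0,0,0,0,0],[-1,0,0,0,0,0,0],[-1,0,0,0,0,0,0]]'
python3 -m handwheel '[[-1,0,0,0,0,0,0],[-1,0,0,0,0,0,0],[-1,0,0,0,0,0,0],[-1,0,0,0,0,0,0],[-1,0,0,0,0,0,0]]'
python3 - <<'E'
from plant import *
o=get_obs();print(o)
E
```

```text
clock: 6.92
tool_pos: [0.5535, -0.101, 0.2928]
orientation: [180.0, -0.0, 4.7]
force: [0.6, 0.1, 0.4]
opening: 0.0877
gripper_force: 0.0
clock: 7.18
tool_pos: [0.553, -0.101, 0.2721]
orientation: [180.0, 0.2, 4.7]
force: [-0.9, 0.6, 0.7]
opening: 0.0874
gripper_force: 0.0
clock: 7.8
tool_pos: [0.5539, -0.1005, 0.2735]
orientation: [-180.0, -0.0, 4.8]
force: [0.2, -0.0, -0.3]
opening: 0.0432
gripper_force: 0.0
clock: 8.43
tool_pos: [0.5537, -0.0983, 0.2734]
orientation: [-179.8, -0.0, 4.8]
force: [-3.8, 17.5, 5.3]
opening: 0.0086
gripper_force: 30.0
{'clock': 8.425, 'joint_pos': array([  9.80256239,  17.00204657, -23.3421538 ,  -0.26011852,
       -49.60782149,  85.11861408]), 'qvel': array([ 0.08996473,  0.02108679, -0.13432397,  0.18145031,  0.04863144,
       -0.04927541]), 'tau': array([-9.20806020e+00, -4.55383122e+01,  2.28955811e+01,  9.88311678e+00,
        4.98755649e-01, -3.34484596e-02]), 'tool_pos': array([ 0.55367314, -0.09827667,  0.27337885]), 'orientation': array([-1.79798407e+02, -3.06435044e-02,  4.75264439e+00]), 'force': array([-3.8337349 , 17.51319735,  5.32044243]), 'moment': array([6.1328099, 1.6398873, 0.0378274]), 'gripper_force': 30.001192688941956, 'opening': 0.008613218990714303}
```

```bash
python3 -m handwheel '[[-1,0,-0.09,0,0,0,0],[-1,0,0,0,0,0,0],[-1,0,0,0,0,0,0]]'
cat > m.py <<'E'
from plant import *
o=get_obs();print(o["moment"].round(3),o["force"].round(1),o["joint_pos"][5].round(2),o["orientation"].round(2),o["tau"][5].round(3))
E
python3 m.py
```

```text
clock: 8.8
tool_pos: [0.5537, -0.0977, 0.2734]
orientation: [-179.9, -0.0, 4.7]
force: [-2.0, 6.1, 1.9]
opening: 0.0086
gripper_force: 30.0
[2.459 0.705 0.013] [-2.   6.1  1.9] 84.88 [-1.7994e+02 -1.0000e-02  4.7500e+00] -0.041
```

```bash
python3 -m handwheel '[[-1,0.01,-0.04,0,0,0,0.5],[-1,0,0,0,0,0,0.5],[-1,0,0,0,0,0,0.5],[-1,0,0,0,0,0,0.5],[-1,0,0,0,0,0,0.5]]'; python3 m.py
python3 -m handwheel '[[-1,0,0,0,0,0,0.5],[-1,0,0,0,0,0,0.5],[-1,0,0,0,0,0,0.5],[-1,0,0,0,0,0,0.5],[-1,0,0,0,0,0,0.5]]'; python3 m.py
```

```text
clock: 9.43
tool_pos: [0.5537, -0.0973, 0.2734]
orientation: [-180.0, 0.0, -10.4]
force: [-0.7, 3.0, 1.7]
opening: 0.0086
gripper_force: 30.0
[0.954 0.585 0.061] [-0.7  3.   1.7] 69.68 [-1.7999e+02  2.0000e-02 -1.0360e+01] 0.622
clock: 10.05
tool_pos: [0.5538, -0.0971, 0.2734]
orientation: [-180.0, 0.0, -25.4]
force: [-1.3, 3.7, 1.9]
opening: 0.0089
gripper_force: 30.0
[1.276 0.572 0.081] [-1.3  3.7  1.9] 54.68 [-1.7999e+02  2.0000e-02 -2.5360e+01] 0.622
```

```bash
python3 -m handwheel '[[-1,0,0,0,0,0,0.5],[-1,0,0,0,0,0,0.5],[-1,0,0,0,0,0,0.5],[-1,0,0,0,0,0,0.5],[-1,0,0,0,0,0,0.5]]'>/dev/null; python3 m.py
python3 -m handwheel '[[-1,0,0,0,0,0,0.2],[-1,0,0,0,0,0,0.2],[-1,0,0,0,0,0,0.2],[-1,0,0,0,0,0,0.2]]'>/dev/null; python3 m.py
python3 -m handwheel '[[-1,0,0,0,0,0,0.2],[-1,0,0,0,0,0,0.2],[-1,0,0,0,0,0,0.2],[-1,0,0,0,0,0,0.2]]'>/dev/null; python3 m.py
```

```text
[1.619 0.559 0.034] [-0.7  4.4  1.5] 39.68 [-1.7997e+02  2.0000e-02 -4.0350e+01] 0.622
[1.883 0.587 0.081] [-1.6  4.5  1.9] 34.96 [-1.7998e+02  2.0000e-02 -4.5060e+01] 0.211
[1.969 0.526 0.023] [-1.7  4.3  0.9] 30.16 [-1.7998e+02  2.0000e-02 -4.9860e+01] 0.212
```

```bash
python3 -m handwheel '[[-1,0,0,0,0,0,0.2],[-1,0,0,0,0,0,0.2],[-1,0,0,0,0,0,0.2],[-1,0,0,0,0,0,0.2]]'>/dev/null; python3 m.py
python3 -m handwheel '[[-1,0,0,0,0,0,0.2],[-1,0,0,0,0,0,0.2],[-1,0,0,0,0,0,0.2],[-1,0,0,0,0,0,0.2]]'>/dev/null; python3 m.py
```

```text
[1.994 0.508 0.031] [-0.9  5.7  0. ] 25.36 [-1.7997e+02  2.0000e-02 -5.4660e+01] 0.212
[1.976 0.414 0.009] [-1.2  6.4  0.1] 20.56 [-1.7997e+02  2.0000e-02 -5.9460e+01] 0.212
```

```bash
python3 -m handwheel '[[-1,0,0,0,0,0,0.2],[-1,0,0,0,0,0,0.2],[-1,0,0,0,0,0,0.2],[-1,0,0,0,0,0,0.2]]'>/dev/null; python3 m.py
```

```text
[2.072 0.395 0.039] [-0.7  6.   0.3] 15.76 [-1.7997e+02  2.0000e-02 -6.4260e+01] 0.212
```

```bash
python3 -m handwheel '[[-1,0,0,0,0,0,0.2],[-1,0,0,0,0,0,0.2],[-1,0,0,0,0,0,0.2],[-1,0,0,0,0,0,0.2]]'>/dev/null; python3 m.py
```

```text
[2.093 0.391 0.528] [-0.8  5.6  0.2] 11.0 [-1.7997e+02  2.0000e-02 -6.9010e+01] -0.294
```

```bash
python3 -m handwheel '[[-1,0,0,0,0,0,0.2],[-1,0,0,0,0,0,0.2],[-1,0,0,0,0,0,0.2],[-1,0,0,0,0,0,0.2]]'>/dev/null; python3 m.py
```

```text
[1.841 0.152 0.812] [-0.3  4.2  0.4] 6.18 [-179.98   -0.    -73.82] -0.473
```

```bash
python3 - <<'E'
from plant import *
import cv2
a=snapshot("wrist")["color"][:,:,::-1]
cv2.imwrite("pics/w2.png",cv2.resize(a,(784,588),interpolation=2))
E
```

```text
(no output)
```

View pics/w2.png

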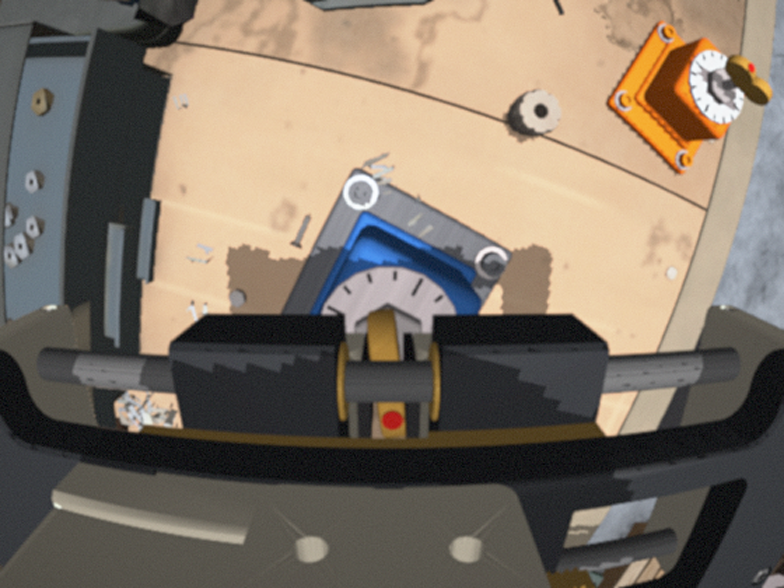

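The seat has been felt: the moment rose to 0.53 and then 0.81 N m. The wing now lags the jaws by about 6°, running from (380,310) to the red dot at (392,420). I'll unwind slowly to find where the screw starts to turn back.

```bash
python3 -m handwheel '[[-1,0,0,0,0,0,-0.2],[-1,0,0,0,0,0,-0.2]]'>/dev/null; python3 m.py
python3 -m handwheel '[[-1,0,0,0,0,0,-0.2],[-1,0,0,0,0,0,-0.2]]'>/dev/null; python3 m.py
python3 -m handwheel '[[-1,0,0,0,0,0,-0.2],[-1,0,0,0,0,0,-0.2]]'>/dev/null; python3 m.py
python3 -m handwheel '[[-1,0,0,0,0,0,-0.2],[-1,0,0,0,0,0,-0.2]]'>/dev/null; python3 m.py
```

```text
[1.923 0.115 0.581] [-0.1  5.2 -0.9] 8.63 [-179.97    0.    -71.38] -0.881
[1.912 0.079 0.419] [-0.3  5.  -0.3] 11.02 [-1.7997e+02  1.0000e-02 -6.9000e+01] -0.665
[ 1.846 -0.015 -0.094] [0.2 4.5 0.9] 13.39 [-1.7996e+02  1.0000e-02 -6.6640e+01] -0.16
[ 1.856  0.    -0.047] [ 0.3  4.6 -0.1] 15.79 [-1.7996e+02  1.0000e-02 -6.4240e+01] -0.214
```

```bash
python3 -m handwheel '[[-1,0,0,0,0,0,-0.5],[-1,0,0,0,0,0,-0.5],[-1,0,0,0,0,0,-0.5],[-1,0,0,0,0,0,-0.5],[-1,0,0,0,0,0,-0.5]]'>/dev/null; python3 m.py
python3 -m handwheel '[[-1,0,0,0,0,0,-0.5],[-1,0,0,0,0,0,-0.5],[-1,0,0,0,0,0,-0.5],[-1,0,0,0,0,0,-0.5],[-1,0,0,0,0,0,-0.5]]'>/dev/null; python3 m.py
python3 -m handwheel '[[-1,0,0,0,0,0,-0.5],[-1,0,0,0,0,0,-0.5],[-1,0,0,0,0,0,-0.5],[-1,0,0,0,0,0,-0.5],[-1,0,0,0,0,0,-0.5]]'>/dev/null; python3 m.py
python3 -m handwheel '[[-1,0,0,0,0,0,-0.5],[-1,0,0,0,0,0,-0.5],[-1,0,0,0,0,0,-0.5],[-1,0,0,0,0,0,-0.5],[-1,0,0,0,0,0,-0.5]]'>/dev/null; python3 m.py
python3 -m handwheel '[[-1,0,0,0,0,0,-0.5],[-1,0,0,0,0,0,-0.5],[-1,0,0,0,0,0,-0.5],[-1,0,0,0,0,0,-0.5],[-1,0,0,0,0,0,-0.5]]'>/dev/null; python3 m.py
python3 -m handwheel '[[-1,0,0,0,0,0,-0.5],[-1,0,0,0,0,0,-0.5],[-1,0,0,0,0,0,-0.5],[-1,0,0,0,0,0,-0.5],[-1,0,0,0,0,0,0]]'; python3 m.py
python3 - <<'E'
from plant import *
import cv2,numpy as np
a=snapshot("wrist")["color"][200:320,200:360,::-1]
cv2.imwrite("pics/w3.png",cv2.resize(np.vstack([a,cv2.imread("pics/w2.png")[280:448,280:504] if 0 else cv2.resize(cv2.resize(cv2.imread("pics/w2.png"),(560,420),interpolation=3)[200:320,200:360],(160,120))]),(400,600),interpolation=2))
E
```

```text
[ 1.769  0.114 -0.075] [ 0.2  4.9 -0.4] 30.85 [-179.97    0.    -49.19] -0.625
[ 1.583  0.138 -0.087] [0.4 5.5 0.1] 45.85 [-179.98   -0.    -34.19] -0.624
[ 1.416  0.176 -0.072] [-0.7  4.  -0.3] 60.85 [-179.98   -0.    -19.19] -0.624
[ 1.273  0.151 -0.104] [ 0.2  4.1 -0. ] 75.85 [-1.7999e+02 -1.0000e-02 -4.1800e+00] -0.624
[ 0.956  0.005 -0.046] [ 0.3  3.9 -0.4] 90.85 [-1.800e+02 -1.000e-02  1.081e+01] -0.624
clock: 18.98
tool_pos: [0.5539, -0.0975, 0.2734]
orientation: [180.0, -0.0, 22.7]
force: [-0.5, 0.3, -0.7]
opening: 0.0088
gripper_force: 29.9
[ 0.619 -0.065  0.062] [-0.5  0.3 -0.7] 102.74 [179.99  -0.    22.71] 0.37
```

View pics/w3.png

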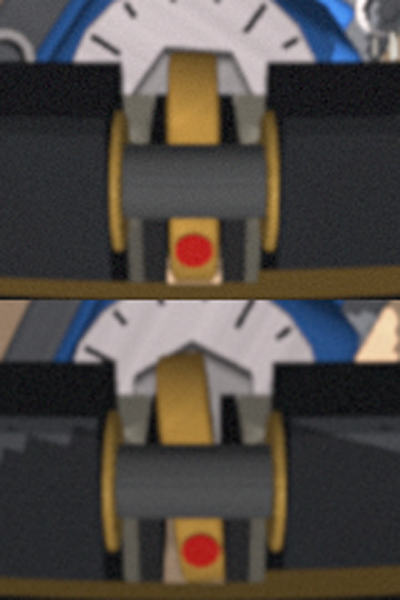

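In the last picture the wing sits square in the jaws (top) at tool yaw 22.7°. The seat was at about -67.5°, so the back-off is about 90°, with the grip still holding at 30 N.

```bash
python3 -c "
from plant import *
print(close_job())"
```

```text
the job is handed in; nothing more can be done
None
```

I turned the blue block's thumbscrew clockwise until it seated (at least 0.5 N m felt), then backed it off about 90° (within a degree or two), and handed the job in at about 19 s with the wing still gripped at 30 N; the nut, collet and hole saw were not touched.

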